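Set the polariser ring to the green mark and switch on the viewer lamp

TASK

On the polarising viewer, gently push the ring's upright blue lever post round its arc with the fingers until the lever points at the middle of the green magnet, not the red one; push it only, do not pinch or grip it. Then, with the lever left there, press the yellow lamp button all the way down, let it spring up again and move clear. The sample dish stays where it is on the ring's glass, and the bottles, vial and timer standing about stay where they are.

Things in the scene. Friction and masses are not known exactly. Their poses are not given: they have to be found in the camera images.
- ring_axis (a point): Centre of the top of the turning polariser ring (black, knurled, 120 mm across, with a glass window) on the viewer. The ring turns about the vertical through this point; its top is 46 mm above the bench. Axes as the viewer's.
- lever_post (a point): Centre of the top of the upright blue lever post: 12 mm thick, 83 mm from the ring's axis, top 81 mm above the bench. Its foot is a flat lever, 12 mm wide, top 46 mm above the bench, that sticks out of the ring's front, tip 100 mm from the axis. The point's x axis points outward along the lever. About 1.2 N sideways on the post turns the ring, which stays where left; room for fingers round the post.
- viewer: Polarising viewer: flat white light box, 210 (x) x 320 (y) mm, top 32 mm above the bench, fixed. Origin on the bench under its middle; front edge towards its -x. The ring axis is 30 mm in +x and 30 mm in +y of the origin. A dark scale plate with white ticks covers the front, its top 34 mm above the bench.
- ring (a joint): Angle of the ring in rad, positive counter-clockwise seen from above; 0 when the lever points straight to the box's front (-x of the box); stops at -1.2 and +1.2.
- green_mark_top (a point): Centre of the top of the green round magnet (20 mm across, 5 mm high) that lies on the dark scale plate in front of the ring, 108 to 143 mm from the ring's axis, to the left or to the right of where the lever starts. It is the mark to set the lever to; it does not move.
- red_mark_top (a point): Centre of the top of the red round magnet, like the green one, on the other side: an old setting, not wanted. It does not move.
- lamp_button_top (a point): Centre of the top of the round yellow lamp button, 30 mm across, in a black housing on the right part of the box (155 mm from the ring's axis, 0 mm in x and -155 mm in y in the box's axes). It is pressed straight down; a spring of 5 N when fully down brings it back.
- lamp_button (a joint): Travel of the lamp button in m: 0 up, 0.006 fully down.
- dish: Small round clear plastic sample dish with lid, 62 mm across, 15 mm high, loose on the middle of the ring's glass; origin at the centre of its underside. It turns with the ring.
- reagent_bottle: Bystander: glass bottle with blue cap, 56 mm across, 110 mm high; origin under its centre.
- dropper_bottle: Bystander: amber dropper bottle, 33 mm across, 104 mm high; origin under its centre.
- vial: Bystander: small brown vial with black cap, 21 mm across, 50 mm high; origin under its centre.
- timer: Bystander: white bench timer, 66 x 62 x 22 mm; origin under its centre.
Mind the look-alikes: they are no part of the job. Leave any purple look-alike of the dish alone.

How it is judged (in metres and radians):
On the way, in this order (a step that is already met when the one before it is completed fails the run):
1. the lever points at the green magnet, the ring at rest (y of green_mark_top in the frame of lever_post between -0.007 and 0.007 m and x of green_mark_top in the frame of lever_post above 0 m and velocity of joint ring between -0.1 and 0.1 rad/s), for 0.3 s.
2. the lamp button is pressed all the way down, the lever still at the green magnet (y of green_mark_top in the frame of lever_post between -0.007 and 0.007 m and x of green_mark_top in the frame of lever_post above 0 m and value of joint lamp_button above 0.0045 m), for 0.05 s.
At the end, for the whole second after the job is handed in: The line of the lever passes within 7 mm of the centre of the green magnet, the ring is at rest, the lamp button has sprung back up after being pressed (at least 4.5 of its 6 mm), and the dish lies flat on the ring's glass within 20 mm of the axis (y of green_mark_top in the frame of lever_post between -0.007 and 0.007 m and x of green_mark_top in the frame of lever_post above 0 m and value of joint lamp_button below 0.0015 m and velocity of joint ring between -0.02 and 0.02 rad/s and horizontal distance between dish and ring_axis below 0.02 m and height (world z) of dish below 0.052 m and angle between dish's own z axis and vertical below 0.1 rad); the robot touches nothing.
It fails at once if the lever and ring are pinched or pushed hard (over 18 N from the fingers) (contact force between the fingers and ring above 18 N).
It fails at once if the lamp button is pressed while the lever is off the green magnet (value of joint lamp_button above 0.003 m and not (y of green_mark_top in the frame of lever_post between -0.007 and 0.007 m and x of green_mark_top in the frame of lever_post above 0 m)).
It fails at once if the sample dish is lifted or shoved off the middle of the glass (height (world z) of dish above 0.056 m or horizontal distance between dish and ring_axis above 0.02 m).
It fails at once if a bottle, the vial or the timer is moved or lifted by more than 15 mm (distance of any of reagent_bottle, dropper_bottle, vial, timer from where it was at the start of the episode above 0.015 m).
It also fails if it takes over 42 s, if anything falls off the work surface, if the arm or the gripper's body presses on something with over 40 N, if the wrist force passes 120 N, or if a joint passes its speed limit or range.

ROBOT

A 6-joint arm with a two-finger parallel gripper is mounted at the origin on a cart in front of the work surface, level with it; the furniture and walls round the work are solid. World frame = base frame: x ahead of the robot, y to its left, z up, the work surface at z = 0. Lengths are in mm, angles in degrees, forces in N, time in s.
With the tool pointing down it reaches from about 300 to 850 mm from the base axis. Payload 4.2 kg.
Tool frame: the origin (TCP) lies on the centre line of the jaws, within the pads' length; the fingertips stand 14 mm ahead of it and the grasp point (between the pads) lies 5 mm behind it (env.finger_overhang is the z of the fingertips in the tool frame, in mm); z points along the fingers, y is the line along which they close (so a half turn about z gives the same grasp; the last joint's range is limited). The gripper opens to 91 mm and grips with 3 to 60 N. Pads are 32 mm wide; open, the fingers measure 118 mm over their backs; the gripper's body (76 mm by 178 mm) begins 60 mm behind the grasp point.
Start: joints at [64.171, 18.312, 89.639, -0, 72.044, -1.146], TCP at [240.122, 522.478, 227.976] pointing down, gripper open.
Joint ranges: [-177.97, 177.97], [-48.28, 115.42], [12.27, 149.76], [-77.06, 257.06], [2.81, 150.46], [-146.56, 146.56]. Speed limits (degrees/s): [147.25, 147.25, 180, 180, 180, 180].

INTERFACE

Orientations are given as [roll, pitch, yaw] about the fixed x, y, z axes, in that order (R = Rz(yaw) Ry(pitch) Rx(roll)).
In Python, from workcell import sensors, viewer, env gives the robot as it stands. The module is installed in compiled form; this text tells all that it offers.
- The arm moves only by the tool step_arm, never from a script. Its argument "plan" is one flat list of numbers, 6 for each row, row after row: the shift along the tool's x, y, z in cm, then the turn, a rotation vector about the tool's x, y, z in rad. In form: [x, y, z, wx, wy, wz, x, y, z, wx, wy, wz, ...]. A call has 1 to 5 rows; each row shifts and turns the commanded pose from where the row before left it, along the tool's axes as they then stand; what a row does not reach is not made up. A row lasts 1/12 s, in which the tool goes at most 41.7 mm and 7.16 degrees, less where a joint would pass 70% of its speed; a pose out of reach is approached as far as the arm can. A call is refused whole if a number of a shift passes 4.17 or a number of a turn 0.125, either way. A call with a gripper value outside its range is refused whole. "hand" is the finger opening in cm, from 0 to 9.12, set as the call begins (left out, the last holds). The fingers move at their own pace and stop on an object; "newtons" is the grip in N (left out, the last holds). Time passes only in rows, so rows that do not move let the fingers close. It gives the time, the measured TCP pose, the force, the opening and the grip force at its end, in the units of the state.
- sensors.state(): the state, without advancing time (a new reading comes with each control period).
- viewer.grab_frame(name): name is "scene" or "side" or "wrist"; returns a dict with "img" (384x512x3 uint8, red, green, blue), "fx", "fy", "cx", "cy" (pixels), "k1" (the pictures are not rectified: a ray, as slopes to the right and down, at radius r is drawn at 1 + k1 r^2 times it, then the intrinsics apply), "position" and "attitude" of the camera in the world. Camera axes: x right, y down, z forward; pixel columns grow to the right and rows downward; lengths in mm; the calibration is good to about 2 mm. A picture is of the moment at which its call begins. There is no depth.
- env.job_done(): hands the job in; it is judged then, once.
Trained networks look in a picture, given as the dict that the camera call returned (one of the last four; its "shot" number tells which), for a name from the list of things; names that differ only in an ending like _2 or _b are one class to them, and where a whole thing is asked for, a point or a joint stands for the part that bears it (a point fixed in the world has none). Each returns a list of dicts, best first, with "score" (0 to 1); they miss things now and then, are a little off and sometimes report something else, mostly with a low value. They report only what shows in the picture. A call takes as long as a camera call. They do not tell look-alikes from the thing itself.
- viewer.boxes_of(name, picture): "location" ([column, row] in pixels, amid what is visible of it).
- viewer.pinpoint(name, picture): "location" ([column, row] in pixels: a listed point, or the origin of a listed thing).
The state is a dict: "time_s": time; "qpos": joint angles; "qvel": joint speeds; "effort": joint torques, N m; "ee_pos": TCP position; "ee_rot": TCP orientation; "force": force on the tool from outside, world axes, zero at the start; "torque": the same for the moment, N m; "gripper_width": finger opening in mm; "gripper_force": force on a finger pad.
Only numpy, scipy, OpenCV 4.12 (cv2) and the standard library are available. Lean on these libraries where they do the work, as an engineer would, in place of code of your own. Each camera call takes 0.05 s, during which the arm holds its last target. There are 200 camera calls.

## Working session

There is one attempt and no reset: what is moved stays moved. The work goes in short steps, Python scripts to look and compute and a tool call to move; the robot and the scene stay as the last step left them, time stands still between calls to the robot, and variables do not carry over. Pictures are saved under pics/ and viewed, at most 10 in all, crops included, and the job is handed in when it is done.

Besides the shell and the picture viewer there is one more tool, called after "Call:" as name(argument=value, ...) on one line, values as JSON. step_arm: Moves the arm, as the interface text tells. Its arguments: {"type":"object","properties":{"plan":{"type":"array","items":{"type":"number"}},"hand":{"type":"number"},"newtons":{"type":"number"}},"required":["plan"]}

```bash
mkdir -p pics; cat > h.py <<'E'
import numpy as np, cv2
from scipy.spatial.transform import Rotation as R
from workcell import sensors, viewer, env
def grab(n,save=None):
    f=viewer.grab_frame(n)
    if save: cv2.imwrite('pics/'+save,f['img'][:,:,::-1])
    return f
def ray(f,p):
    u=np.array([(p[0]-f['cx'])/f['fx'],(p[1]-f['cy'])/f['fy']]); v=u.copy()
    for _ in range(20): v=u/(1+f['k1']*(v@v))
    a=np.array(f['attitude'],float)
    M=a if a.shape==(3,3) else R.from_euler('xyz',a,degrees=True).as_matrix()
    d=M@np.array([v[0],v[1],1]); return np.array(f['position'],float),d
def atz(f,p,z):
    o,d=ray(f,p); return o+d*(z-o[2])/d[2]
Z=dict(ring_axis=46,lever_post=81,viewer=0,green_mark_top=39,red_mark_top=39,lamp_button_top=None,dish=46,reagent_bottle=0,dropper_bottle=0,vial=0,timer=0)
E
cat > m.py <<'E'
from h import *
s=sensors.state(); print(s['time_s'],s['ee_pos'],s['ee_rot'],env.finger_overhang)
fs={n:grab(n,n+'0.png') for n in('scene','side','wrist')}
for n in fs: print(n,fs[n]['position'],fs[n]['attitude'])
for k,z in Z.items():
    for n,f in fs.items():
        for q in viewer.pinpoint(k,f)[:2]:
            print(k,n,round(q['score'],2),np.round(q['location']),np.round(atz(f,q['location'],z if z is not None else 50),1)[:2])
a,b=[cv2.imread(f'pics/{n}0.png') for n in('scene','side')]
cv2.imwrite('pics/both.png',cv2.resize(np.hstack([a,b]),(800,300)))
E
python3 m.py
```

```text
0.0 [239.91812938 522.02964719 227.10998775] [-1.79897758e+02 -9.78898473e-04  1.55317216e+02] 14.0
scene [ 196.13497333 -656.30545584  987.1698742 ] [-1.40822582e+02  9.95942806e-02 -2.88624841e+01]
side [ 169.1042733  -757.603795    808.09025304] [-130.84738044    1.13214842  -26.9411594 ]
wrist [172.14298466 553.65103209 383.60589685] [1.64830265e+02 1.21143605e-01 6.53101998e+01]
ring_axis scene 0.85 [259. 191.] [584.6   9.6]
ring_axis side 0.61 [277. 196.] [588.8  -0.6]
lever_post scene 0.7 [239. 203.] [494.2 -25. ]
lever_post scene 0.48 [182. 147.] [434.7 281.1]
lever_post side 0.62 [251. 202.] [500.8 -24.3]
lever_post side 0.43 [276. 199.] [562.4 -43.3]
viewer scene 0.98 [258. 212.] [556.6 -33.3]
green_mark_top scene 0.37 [216. 200.] [449.2  47.5]
green_mark_top side 0.6 [226. 200.] [464.2  55.5]
green_mark_top side 0.42 [276. 195.] [590.4  11.2]
red_mark_top scene 0.69 [238. 202.] [507.1   6.5]
red_mark_top scene 0.53 [251. 225.] [501.3 -86.6]
red_mark_top side 0.57 [262. 229.] [499.2 -83.1]
lamp_button_top scene 0.66 [243. 202.] [517.6  -6.7]
lamp_button_top scene 0.53 [296.
[... 156 characters left out ...]
.6]
dish side 0.96 [197. 254.] [327.1 -90. ]
dish side 0.87 [328. 187.] [729.2 -32.5]
reagent_bottle scene 0.77 [222. 146.] [588.9 292.9]
reagent_bottle scene 0.57 [296. 222.] [ 641.8 -121.6]
reagent_bottle side 0.79 [237. 154.] [596.7 283.5]
dropper_bottle scene 0.59 [333. 284.] [ 618.5 -350.7]
dropper_bottle scene 0.4 [258. 214.] [553.7 -38.4]
dropper_bottle side 0.83 [365. 301.] [ 616.4 -358.4]
vial scene 0.49 [302. 295.] [ 523.9 -334.8]
vial side 0.76 [324. 312.] [ 521.8 -337.3]
vial side 0.74 [365. 303.] [ 613.9 -362.8]
timer scene 0.81 [179. 148.] [443.9 363.3]
timer side 0.78 [184. 157.] [442.9 354.2]
timer side 0.62 [274. 197.] [602.8  45.4]
timer wrist 0.56 [216. 322.] [444.1 360.4]
```

```bash
python3 -c "
import cv2
a=cv2.imread('pics/scene0.png')[130:310,160:360];b=cv2.imread('pics/side0.png')[130:330,180:380]
import numpy as np
cv2.imwrite('pics/crop.png',np.hstack([cv2.resize(a,(400,360),interpolation=2),cv2.resize(b,(400,400),interpolation=2)[:360]]))"
```

```text
(no output)
```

View pics/crop.png

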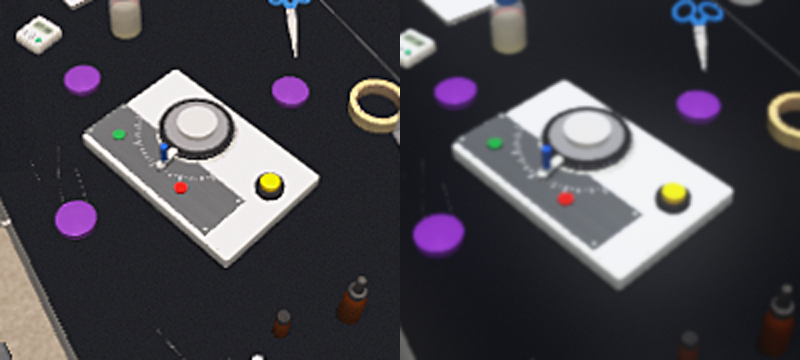

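Look-alikes: purple discs at scene px (201,170), (305,175), (198,239) are decoys for the dish. The clear dish on the ring at scene (258,192) fits the description. Green magnet is at scene (219,197), red at (250,224), the blue post at (242,203) and the yellow button at (295,220). The lever has to go clockwise towards +y, so the push starts from the post's -y side. I'm moving closer first.

Call:
step_arm(plan=[0,-4,0,0,0,-0.108,0,-4,0,0,0,-0.108,0,-4,0,0,0,-0.108,0,-4,0,0,0,-0.108], hand=0, newtons=5)

```text
time_s: 2.13
ee_pos: [196.8, 367.7, 227.6]
ee_rot: [-180.0, -0.0, -179.5]
force: [1.0, 0.2, 0.8]
gripper_width: 67.8
gripper_force: 0.0
```

Call:
step_arm(plan=[-2.1,-3.3,0,0,0,0,-2.1,-3.3,0,0,0,0,-2.1,-3.3,0,0,0,0,-2.1,-3.3,0,0,0,0,-2.1,-3.3,0,0,0,0])

```text
time_s: 2.55
ee_pos: [303.6, 202.9, 228.4]
ee_rot: [180.0, 0.1, -179.9]
force: [1.1, 0.0, 0.0]
gripper_width: 33.9
gripper_force: 0.0
```

Call:
step_arm(plan=[-2.1,-3.3,0,0,0,0,-2.1,-3.3,0,0,0,0,-2.1,-3.3,0,0,0,0,-2.1,-3.3,0,0,0,0,-2.1,-3.3,0,0,0,0])

```text
time_s: 2.97
ee_pos: [409.0, 37.7, 228.3]
ee_rot: [180.0, 0.1, -180.0]
force: [0.1, 0.6, -0.6]
gripper_width: 1.3
gripper_force: 0.0
```

Call:
step_arm(plan=[-1.5,-3.4,0,0,0,0,-1.5,-3.4,0,0,0,0,-1.5,-3.4,0,0,0,0,-1.5,-3.2,0,0,0,0,0,0,0,0,0,0])

```text
time_s: 3.38
ee_pos: [471.2, -99.4, 227.9]
ee_rot: [-179.8, 0.2, 179.8]
force: [0.0, 0.6, -0.6]
gripper_width: 0.7
gripper_force: 0.0
```

```bash
sed -i "s/lamp_button_top=None/lamp_button_top=50/" h.py; cat > w.py <<'E'
from h import *
import sys
f=grab('wrist',sys.argv[1]); print(sensors.state()['ee_pos'],f['position'],f['attitude'],f['fx'])
for k in sys.argv[2:]:
    for q in viewer.pinpoint(k,f)[:2]: print(k,round(q['score'],2),np.round(q['location']),np.round(atz(f,q['location'],Z[k]),1)[:2])
E
python3 w.py w1.png ring_axis lever_post green_mark_top red_mark_top lamp_button_top dish
```

```text
[469.53393425 -96.72274122 227.68745313] [396.16753855 -97.98424837 384.10462175] [164.69595782   0.21841254  89.79393782] 289.34431001248777
ring_axis 0.5 [307. 224.] [537.7 -33.5]
lever_post 0.57 [317. 210.] [505.6 -29.6]
green_mark_top 0.57 [383. 169.] [468.2  57.9]
red_mark_top 0.45 [272. 193.] [499.1 -76.8]
dish 0.97 [304.  68.] [353.5 -44.6]
dish 0.67 [337. 251.] [574.8   7.5]
```

View pics/w1.png

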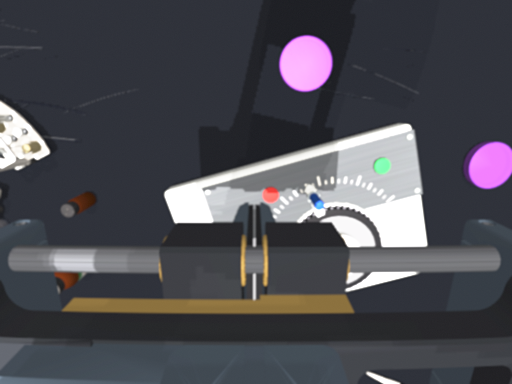

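The wrist picture shows green at about (383,166), red at (271,194), the post top at about (320,206), the lever tip at (309,187) and the closed fingers at (255,250). I'll segment these for exact positions.

```bash
cat > g.py <<'E'
from h import *
def blob(f,lo,hi,win=None,vmin=60):
    h=cv2.cvtColor(f['img'],cv2.COLOR_RGB2HSV); m=cv2.inRange(h,(lo,120,vmin),(hi,255,255))
    if win: k=np.zeros_like(m); k[win[1]:win[3],win[0]:win[2]]=1; m=m*k
    n,l,st,c=cv2.connectedComponentsWithStats(m)
    i=1+np.argmax(st[1:,4]); return c[i],st[i],np.argwhere(l==i)[:,::-1]
E
python3 - <<'E'
from g import *
f=grab('wrist')
P={}
for n,lo,hi,w,z in(('green',45,85,None,39),('red',0,6,(250,170,300,215),39),('blue',105,130,(300,180,340,225),64)):
    c,s,p=blob(f,lo,hi,w); P[n]=atz(f,c,z); print(n,c,s,P[n][:2].round(1))
c,s,p=blob(f,105,130,(300,180,340,225)); b=p[np.argsort(p[:,1])]; print('top px',b[-12:].mean(0),b[:6].mean(0))
# corners: fit front edge on box top
g=cv2.cvtColor(f['img'],cv2.COLOR_RGB2GRAY)
for nm,q in(('FL',(411,126)),('FR',(166,193)),('BLish',(427,272))): print(nm,atz(f,q,32)[:2].round(1))
F={n:viewer.grab_frame(n) for n in('scene','side')}
W={'green':(45,85,(200,180,240,215),39),'red':(0,6,(235,205,280,245),39),'yellow':(24,34,(280,200,340,245),50)}
for n,f in F.items():
    for k,(lo,hi,w,z) in W.items():
        c,s,p=blob(f,lo,hi,w,vmin=100); print(n,k,c.round(1),s,atz(f,c,z)[:2].round(1))
    c,s,p=blob(f,105,130,(225,185,265,215)); print(n,'blue',c,s,atz(f,c,64)[:2].round(1))
E
```

```text
green [371.51851852 165.59259259] [368 162  11  12  27] [459.9  50.8]
red [264.59493671 196.84177215] [258 190  14  15 158] [500.1 -79.3]
blue [309.42857143 203.51648352] [305 197  12  13  91] [500.4 -27.8]
top px [310.58333333 208.33333333] [306.83333333 197.66666667]
FL [412.3  97.1]
FR [ 497.6 -204.7]
BLish [611.8 149.7]
scene green [219.2 196.8] [217 195   6   5  25] [464.6  54.6]
scene red [249.8 223.4] [247 221   7   6  34] [500.6 -81.1]
scene yellow [294.6 220.7] [290 217  11   9  74] [ 618.1 -143.9]
scene blue [241.42307692 205.23076923] [240 202   4   9  26] [502.  -25.9]
side green [227.  201.2] [224 199   7   6  33] [464.7  52.2]
side red [262.1 229.1] [259 227   7   6  34] [500. -84.]
side yellow [316.3 226. ] [310 222  13   9  94] [ 617.7 -147. ]
side blue [253.  206.6] [251 202   5  12  40] [505.2 -24.3]
```

```bash
python3 -c "
from h import *
s=sensors.state();print(s['time_s'],s['ee_pos'],s['ee_rot'],s['gripper_width'])"
```

```text
3.8833 [468.28393728 -93.52512985 228.15876408] [ 1.79997264e+02  2.01779121e-02 -1.79847798e+02] 0.4134159249768452
```

Call:
step_arm(plan=[-0.8,0.5,3.6,0,0,0,-0.8,0.5,3.6,0,0,0,-0.8,0.5,3.6,0,0,0,-0.8,0.5,3,0,0,0,0,0,2,0,0,0])

```text
time_s: 4.3
ee_pos: [500.5, -73.0, 67.4]
ee_rot: [180.0, -0.1, -179.9]
force: [-0.4, 1.1, 0.1]
gripper_width: 0.9
gripper_force: 0.0
```

Call:
step_arm(plan=[0,0,0,0,0,0,0,0,0,0,0,0])

```text
time_s: 4.47
ee_pos: [500.0, -73.8, 69.5]
ee_rot: [180.0, -0.1, -179.9]
force: [0.2, -0.3, 0.3]
gripper_width: 0.6
gripper_force: 0.0
```

```bash
python3 - <<'E'
from h import *
f=grab('side');g=grab('wrist')
s=sensors.state();print(s['ee_pos'],s['force'])
a=cv2.resize(f['img'][160:260,200:340],(420,300),interpolation=2)
cv2.imwrite('pics/s2.png',np.hstack([a,cv2.resize(g['img'],(380,300))])[:,:,::-1])
E
```

```text
[501.48360601 -74.38157556  71.41242437] [-0.41165449 -0.35145445  0.72288325]
```

View pics/s2.png

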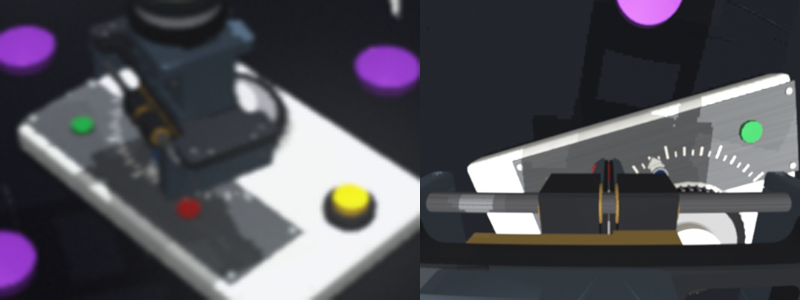

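Call:
step_arm(plan=[0,0.5,0,0,0,0,0,0.5,0,0,0,0,0,0.5,0,0,0,0,0,0.5,0,0,0,0,0,0.4,0,0,0,0])

```text
time_s: 4.98
ee_pos: [500.5, -49.6, 70.4]
ee_rot: [180.0, 0.0, -179.9]
force: [-0.2, -0.1, -0.9]
gripper_width: 0.7
gripper_force: 0.0
```

Call:
step_arm(plan=[0,0.3,0,0,0,0,0,0.3,0,0,0,0,0,0.3,0,0,0,0,0,0.3,0,0,0,0,0,0.3,0,0,0,0])

```text
time_s: 5.4
ee_pos: [500.0, -35.2, 69.8]
ee_rot: [-180.0, -0.1, -179.9]
force: [-1.9, -1.6, 0.9]
gripper_width: 0.4
gripper_force: 1.0
```

Call:
step_arm(plan=[0,0.3,0,0,0,0,0,0.3,0,0,0,0,0,0.3,0,0,0,0,0,0.3,0,0,0,0,0,0.3,0,0,0,0])

```text
time_s: 5.82
ee_pos: [500.5, -20.0, 69.9]
ee_rot: [180.0, 0.0, -179.9]
force: [-1.7, -1.5, -0.2]
gripper_width: 0.4
gripper_force: 0.8
```

Contact made, about 2 N. Continuing to y ≈ 4, then a look.

Call:
step_arm(plan=[0,0.3,0,0,0,0,0,0.3,0,0,0,0,0,0.3,0,0,0,0,0,0.3,0,0,0,0,0,0.3,0,0,0,0])

```text
time_s: 6.23
ee_pos: [500.4, -4.9, 69.9]
ee_rot: [180.0, 0.0, -179.9]
force: [-1.2, -1.9, 0.2]
gripper_width: 0.6
gripper_force: 0.7
```

Call:
step_arm(plan=[0,0.3,0,0,0,0,0,0.3,0,0,0,0,0,0.2,0,0,0,0,0,0.1,0,0,0,0,0,0,0,0,0,0])

```text
time_s: 6.65
ee_pos: [500.7, 4.0, 70.0]
ee_rot: [180.0, 0.0, -179.9]
force: [0.8, -0.8, 0.1]
gripper_width: 0.4
gripper_force: 0.2
```

```bash
python3 - <<'E'
from g import *
f=grab('side');g=grab('wrist');sc=grab('scene')
s=sensors.state();print(s['ee_pos'],s['force'])
a=cv2.resize(f['img'][160:260,200:300],(400,400),interpolation=2)
cv2.imwrite('pics/s3.png',np.hstack([a,cv2.resize(g['img'][50:330,232:512],(400,400))])[:,:,::-1])
for n,q in(('wrist',g),('side',f),('scene',sc)):
  try:
    c,st,p=blob(q,45,85,None if n=='wrist' else (200,180,240,215)); print(n,'green',c,st,atz(q,c,39)[:2])
    print([ (round(r['score'],2),np.round(r['location'],1),atz(q,r['location'],81)[:2].round(1)) for r in viewer.pinpoint('lever_post',q)[:2]])
  except Exception as e: print(n,e)
E
```

```text
[500.61103763   3.84840376  70.01339342] [ 0.42238168 -0.6690051  -0.38399649]
wrist green [332.25840979 168.05657492] [318 154  29  29 654] [464.05997458  56.25861885]
[(0.58, array([134.5, 217.2]), array([482.6, -60. ]))]
side green [226.91428571 201.31428571] [224 199   7   6  35] [464.35391465  51.77358358]
[(0.75, array([240.4, 192.1]), array([493.2,  23.7]))]
scene green [219.2173913  196.91304348] [217 195   6   5  23] [464.31863876  54.19419783]
[]
```

View pics/s3.png

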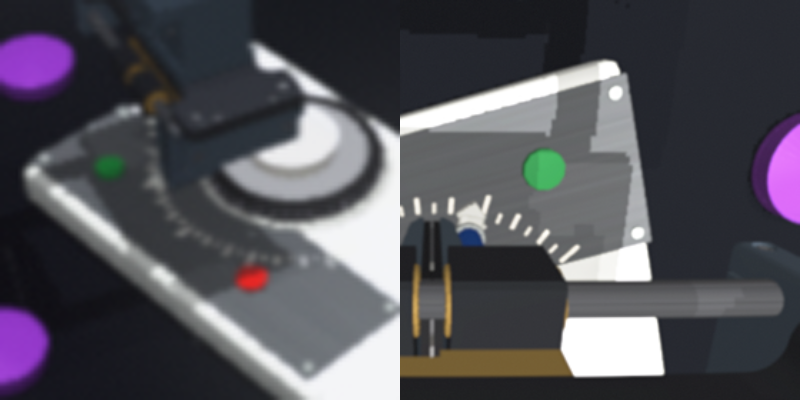

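The lever tip and blue post are just right of the fingers at crop (470,215-240), and green is at (545,170), so it is still short. About 11 mm more, then back off and look.

Call:
step_arm(plan=[0,0.3,0,0,0,0,0,0.3,0,0,0,0,0,0.3,0,0,0,0,0,0.2,0,0,0,0,0,0,0,0,0,0])

```text
time_s: 7.37
ee_pos: [500.5, 15.2, 70.0]
ee_rot: [180.0, 0.0, -179.9]
force: [-0.2, 0.2, 0.4]
gripper_width: 0.6
gripper_force: 0.3
```

Call:
step_arm(plan=[0,-0.3,0,0,0,0,0,-1,0,0,0,0,0,-3,0,0,0,0,2,-3,-3.2,0,0,0,2,-3,-3.2,0,0,0])

```text
time_s: 7.78
ee_pos: [464.3, -81.4, 124.3]
ee_rot: [179.9, -0.3, -179.9]
force: [0.9, -0.6, 0.5]
gripper_width: 0.4
gripper_force: 0.0
```

Call:
step_arm(plan=[2,-1,-3.5,0,0,0,2,0,-3.5,0,0,0,0,0,-2,0,0,0,0,0,0,0,0,0,0,0,0,0,0,0])

```text
time_s: 8.2
ee_pos: [426.0, -90.9, 216.2]
ee_rot: [-180.0, 0.2, -180.0]
force: [-0.7, 0.1, 0.0]
gripper_width: 0.5
gripper_force: 0.0
```

```bash
python3 - <<'E'
from g import *
f=grab('side');g=grab('wrist');sc=grab('scene')
s=sensors.state();print(s['time_s'],s['ee_pos'],s['force'])
cv2.imwrite('pics/w4.png',cv2.resize(g['img'][80:380,212:512],(600,600),interpolation=2)[:,:,::-1])
for n,q in(('wrist',g),('side',f),('scene',sc)):
  try:
    c,st,p=blob(q,45,85,None if n=='wrist' else (200,180,240,215)); print(n,'green',c,st,atz(q,c,39)[:2])
    for k,z in(('lever_post',81),('ring_axis',46),('dish',46)): print(k,[ (round(r['score'],2),np.round(r['location'],1),atz(q,r['location'],z)[:2].round(1)) for r in viewer.pinpoint(k,q)[:2]])
  except Exception as e: print(n,e)
E
```

```text
8.35 [425.12837216 -90.13592469 213.76105602] [ 0.03220203 -0.8170245   0.01872548]
wrist green [373.5 205. ] [366 198  16  15 182] [463.74524555  55.61930213]
lever_post [(0.73, array([362.6, 246.2]), array([497.6,  30.4]))]
ring_axis []
dish [(0.67, array([295.9, 104.3]), array([346.2, -44.6])), (0.62, array([477.8, 200.1]), array([455.4, 180.5]))]
side green [226.96969697 201.18181818] [224 199   7   6  33] [464.69662689  52.1880795 ]
lever_post [(0.55, array([237.6, 189. ]), array([492. ,  38.3]))]
ring_axis [(0.96, array([275.5, 197.2]), array([582.4,  -1.8])), (0.43, array([323.9, 315.2]), array([ 496.3, -368.2]))]
dish [(0.87, array([330.8, 183.6]), array([743.7, -24.2])), (0.86, array([271.5, 197.2]), array([573.1,   3.2]))]
scene green [217. 197.] [217 196   1   3   3] [458.03076581  57.26819891]
lever_post []
ring_axis [(0.56, array([257.3, 189.3]), array([581.8,  18.2]))]
dish [(0.81, array([199.5, 242. ]), array([340.8, -72.6])), (0.62, array([302.9, 179.1]), array([732.8, -16.1]))]
```

View pics/w4.png

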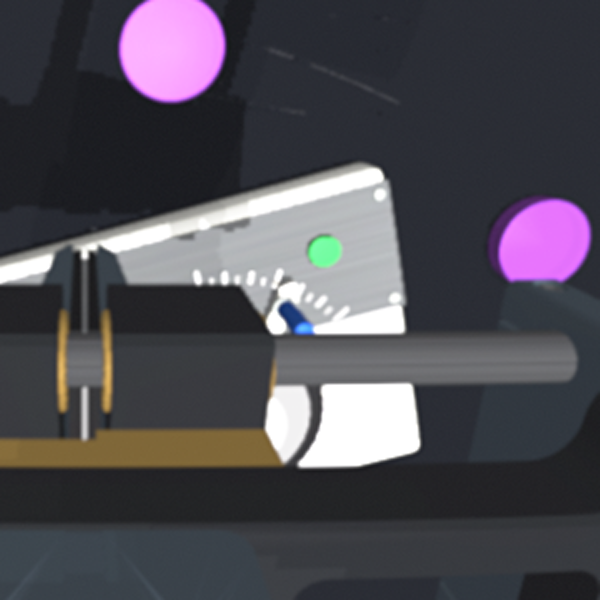

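```bash
cat > a.py <<'E'
from g import *
s=sensors.state(); f=grab('wrist')
c,st,p=blob(f,45,85); G=atz(f,c,39)[:2]
pts={k:atz(f,q,z)[:2] for k,q,z in(('tip',(356,225),46),('top',(364.5,244),81),('FL',(212+384/2,80+170/2),32),('BL',(212+419/2,80+449/2),32),('Fedge',(212,80+260/2),32))}
for k,v in pts.items(): print(k,v.round(1))
e=pts['FL']-pts['Fedge']; print('box yaw',np.degrees(np.arctan2(-e[0],e[1])))
th=np.arctan2(-e[0],e[1]); ux=np.array([np.cos(th),np.sin(th)]); uy=np.array([-np.sin(th),np.cos(th)])
A=pts['FL']+135*ux-130*uy; print('axis',A.round(1),'G',G)
for k in('tip','top'):
    v=pts[k]-A; print(k,np.linalg.norm(v).round(1),np.degrees(np.arctan2(v[1],v[0])).round(1))
v=G-A; print('G',np.linalg.norm(v).round(1),np.degrees(np.arctan2(v[1],v[0])).round(1))
E
python3 a.py
```

```text
tip [487.4  34.4]
top [495.5  32.8]
FL [415.9  90.9]
BL [613.3 144.5]
Fedge [ 473.3 -141.8]
box yaw 13.861566392696282
axis [578.1  -3. ] G [463.68919167  55.46064226]
tip 98.1 157.6
top 90.0 156.6
G 128.5 152.9
```

Call:
step_arm(plan=[-3.2,1.2,-1.5,0,0,0,-3.2,1.2,-1.5,0,0,0,-3.2,1.2,-1.5,0,0,0,-3.2,1.2,-1.5,0,0,0,-3.2,1.2,-1.5,0,0,0])

```text
time_s: 9.27
ee_pos: [587.1, -29.3, 291.0]
ee_rot: [-180.0, 0.0, -179.9]
force: [0.4, -0.4, 0.3]
gripper_width: 0.6
gripper_force: 0.0
```

Call:
step_arm(plan=[-3.2,0,-0.5,0,0,0,0,0,0,0,0,0,0,0,0,0,0,0,0,0,0,0,0,0])

```text
time_s: 9.6
ee_pos: [617.0, -30.1, 294.4]
ee_rot: [180.0, -0.1, -179.9]
force: [-1.1, -0.1, -0.2]
gripper_width: 0.5
gripper_force: 0.0
```

```bash
python3 - <<'E'
from g import *
import pickle
g=grab('wrist'); s=sensors.state();print(s['time_s'],s['ee_pos'])
pickle.dump(g,open('g5.pkl','wb'))
cv2.imwrite('pics/w5.png',cv2.resize(g['img'],(800,600),interpolation=2)[:,:,::-1])
for k,z in(('lever_post',81),('ring_axis',46),('dish',46),('green_mark_top',39),('lamp_button_top',50)): print(k,[ (round(r['score'],2),np.round(r['location'],1),atz(g,r['location'],z)[:2].round(1)) for r in viewer.pinpoint(k,g)[:2]])
E
```

```text
9.65 [616.64969356 -30.18423762 294.76529739]
lever_post [(0.65, array([304.5,  71.7]), array([498.6,  31.1]))]
ring_axis [(0.68, array([217.2,  76. ]), array([500. , -78.4])), (0.23, array([174.5, 165.2]), array([ 619.9, -143. ]))]
dish [(0.77, array([278.8, 130.5]), array([571.2,   4.5])), (0.73, array([422.3,  57.7]), array([475. , 192.3]))]
green_mark_top [(0.59, array([320.3,  50.7]), array([467.1,  57.8])), (0.33, array([173.6, 165.2]), array([ 621.2, -146.2]))]
lamp_button_top [(0.56, array([172.5, 166.3]), array([ 620.7, -144.8])), (0.25, array([55.4, 91.5]), array([ 517.8, -297.5]))]
```

View pics/w5.png

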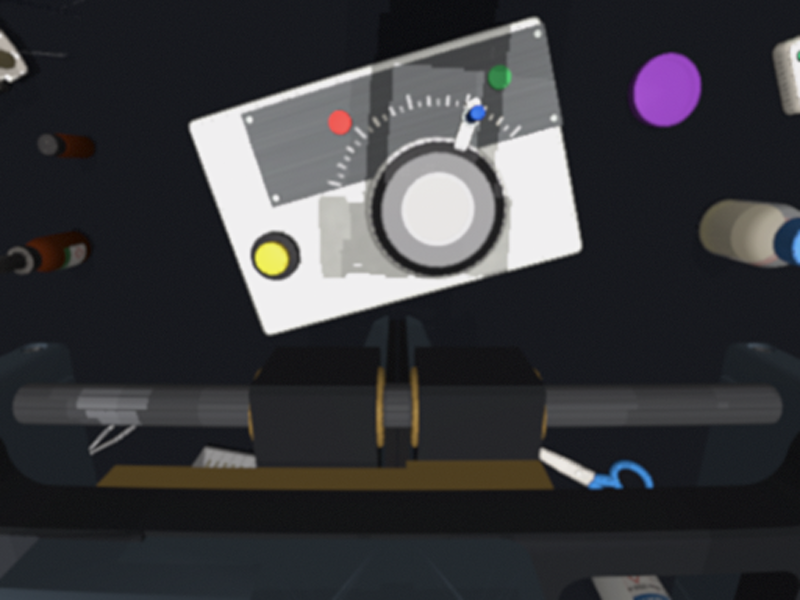

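The picture shows the whole viewer. Ring centre is at (437,206), post top at (478,113), green at (500,77) and button at (272,258). The lever looks a few degrees short, so I'll compute it from the ring edge and box corners.

```bash
cat > p.py <<'E'
from g import *
import pickle
from scipy.optimize import least_squares
f=pickle.load(open('g5.pkl','rb')); k=512/800
hsv=cv2.cvtColor(f['img'],cv2.COLOR_RGB2HSV)
# box corners in viewed picture -> z=32
C=np.array([atz(f,(u*k,v*k),32)[:2] for u,v in((190,123),(541,18),(581,250),(268,334))]) # FR FL BL BR
L=np.array([(-105,-160),(-105,160),(105,160),(105,-160)])
def loc(p,x): c,s=np.cos(x[2]),np.sin(x[2]); return np.array([x[0],x[1]])+p@np.array([[c,s],[-s,c]])
r=least_squares(lambda x:(loc(L,x)-C).ravel(),[550,-30,.26]); x=r.x; print('box',x[:2].round(1),np.degrees(x[2]).round(1),'res',r.fun.round(1))
A=loc(np.array([30.,30]),x); print('axis from box',A.round(1),'button',loc(np.array([30.,-125]),x).round(1))
# ring: outer dark circle edge -> at z=46
v=hsv[:,:,2]; c0=np.array([437,206])*k; E=[]
for a in np.arange(0,2*np.pi,.05):
    d=np.array([np.cos(a),np.sin(a)]); rr=np.arange(30,55,.25)
    I=np.array([cv2.getRectSubPix(v,(1,1),tuple(map(float,c0+d*q)))[0,0] for q in rr]).astype(float)
    i=np.argmin(I); j=i+np.argmax(np.diff(I[i:i+28])) if i<len(I)-5 else None
    if j and I[j+1]-I[i]>60: E.append(atz(f,c0+d*rr[j],46)[:2])
E=np.array(E)
q=least_squares(lambda y:np.hypot(*(E-y[:2]).T)-y[2],[578,0,60],loss='soft_l1').x; print('ring fit',q.round(1),len(E))
c,st,p=blob(f,45,85,(300,35,340,65)); G=atz(f,c,39)[:2]
c2,st2,p2=blob(f,105,130,(290,60,325,85)); 
T=atz(f,c2,81)[:2]; print('G',c,G.round(1),'blue',c2,st2,T.round(1))
c3,_,_=blob(f,24,34,(150,140,200,190)); print('yellow@50',atz(f,c3,50)[:2].round(1),'@55',atz(f,c3,55)[:2].round(1))
for nm,B in(('box',A),('ring',q[:2])):
    g=G-B; t=T-B; e=t/np.linalg.norm(t)
    print(nm,'|t|',np.linalg.norm(t).round(1),'|g|',np.linalg.norm(g).round(1),'off',(e[0]*g[1]-e[1]*g[0]).round(1),'deg',np.degrees(np.arctan2(t[1],t[0])-np.arctan2(g[1],g[0])).round(1))
print('lever foot', [atz(f,(u*k,vv*k),46)[:2].round(1) for u,vv in((463,147),(474,100))])
E
python3 p.py
```

```text
box [557.9 -33.6] 15.5 res [-1.7 -3.3 -3.4  1.5  2.   4.7  3.1 -2.9]
axis from box [578.7   3.3] button [ 620.2 -146.1]
ring fit [577.4   5.9  59. ] 61
G [319.10714286  49.        ] [465.1  56.2] blue [304.6627907   72.46511628] [299  68  12  10  86] [499.5  31.3]
yellow@50 [ 618.7 -143. ] @55 [ 617.8 -141.6]
box |t| 84.1 |g| 125.4 off -11.9 deg 5.5
ring |t| 82.0 |g| 123.1 off -13.0 deg 6.0
lever foot [array([522.9,  27. ]), array([484.9,  34.9])]
```

Call:
step_arm(plan=[3.9,0.5,0,0,0,0,3.9,0.5,0,0,0,0,3.9,0.5,0.5,0,0,0,0,0,4,0,0,0,0,0,4,0,0,0])

```text
time_s: 10.32
ee_pos: [500.3, -15.1, 212.7]
ee_rot: [-180.0, 0.5, -179.9]
force: [0.7, 0.1, -1.1]
gripper_width: 0.5
gripper_force: 0.0
```

Call:
step_arm(plan=[0,0,4,0,0,0,0,0,4,0,0,0,0,0,4,0,0,0,0,0,2,0,0,0,0,0,0,0,0,0])

```text
time_s: 10.73
ee_pos: [497.0, -15.0, 66.3]
ee_rot: [180.0, -0.6, -179.9]
force: [-0.9, -0.3, 0.3]
gripper_width: 0.3
gripper_force: 0.0
```

Call:
step_arm(plan=[-0.3,0.8,0,0,0,0,0,0.8,0,0,0,0,0,0.7,0,0,0,0,0,0.3,0,0,0,0,0,0.3,0,0,0,0])

```text
time_s: 11.15
ee_pos: [504.6, 14.7, 71.6]
ee_rot: [180.0, 0.2, -179.9]
force: [0.2, 0.2, 0.6]
gripper_width: 0.5
gripper_force: 0.0
```

Call:
step_arm(plan=[0,0.3,0,0,0,0,0,0.3,0,0,0,0,0,0.1,0,0,0,0,0,0,0,0,0,0,0,0,0,0,0,0])

```text
time_s: 11.57
ee_pos: [503.5, 20.9, 70.2]
ee_rot: [180.0, -0.0, -179.9]
force: [1.0, -1.0, 0.8]
gripper_width: 0.8
gripper_force: 0.2
```

Back off along -y, rise, and look again from the same viewpoint.

Call:
step_arm(plan=[0,-0.5,0,0,0,0,0,-2,0,0,0,0,0,-2.5,0,0,0,0,0,0,-4,0,0,0,0,0,-4,0,0,0])

```text
time_s: 11.98
ee_pos: [501.5, -30.4, 148.9]
ee_rot: [179.9, -0.4, 179.9]
force: [2.0, -0.0, 0.3]
gripper_width: 0.1
gripper_force: 0.0
```

Call:
step_arm(plan=[0,0,-4,0,0,0,-2,0,-3.5,0,0,0,-3,0,-2.8,0,0,0,-3,0,-2.8,0,0,0,-3.2,0,-1.2,0,0,0])

```text
time_s: 12.4
ee_pos: [617.4, -29.5, 298.1]
ee_rot: [-180.0, 0.4, -180.0]
force: [0.5, -0.2, 0.2]
gripper_width: 0.2
gripper_force: 0.0
```

Call:
step_arm(plan=[0,0,0,0,0,0,0,0,0,0,0,0,0,0,0,0,0,0])

```text
time_s: 12.65
ee_pos: [614.6, -29.2, 291.7]
ee_rot: [180.0, -0.2, -179.9]
force: [-0.5, 0.1, 0.3]
gripper_width: 0.3
gripper_force: 0.0
```

```bash
python3 - <<'E'
from g import *
import pickle
g=grab('wrist'); s=sensors.state();print(s['time_s'],s['ee_pos'])
pickle.dump(g,open('g6.pkl','wb'))
cv2.imwrite('pics/w6.png',cv2.resize(g['img'][0:225,120:420],(800,600),interpolation=2)[:,:,::-1])
E
```

```text
12.7 [614.2216558  -29.1926236  291.84516993]
```

View pics/w6.png

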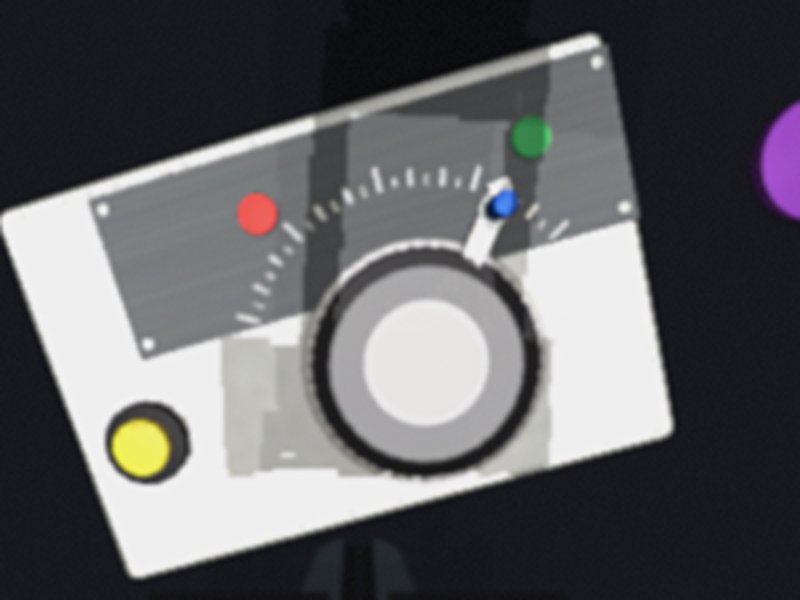

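```bash
sed -e 's/g5.pkl/g6.pkl/' p.py > p6.py; python3 - <<'E'
s=open('p6.py').read()
s=s.replace("((190,123),(541,18),(581,250),(268,334))","[((a/2.6667+120)/k,b/2.6667/k) for a,b in((0,214),(602,36),(674,432),(134,578))]")
s=s.replace("((463,147),(474,100))","[((a/2.6667+120)/k,b/2.6667/k) for a,b in((477,262),(500,183))]")
s=s.replace("np.array([437,206])*k","np.array([427/2.6667+120,362/2.6667])")
s=s.replace("c2,st2,p2=blob(f,105,130,(290,60,325,85)); ","c2,st2,p2=blob(f,105,130,(290,60,325,90),vmin=150);print('post px',c2,st2,blob(f,105,130,(290,60,325,90),vmin=40)[:2])")
s+="""
im=cv2.resize(f['img'][35:110,270:345],(600,600),interpolation=cv2.INTER_CUBIC); cv2.imwrite('pics/w7.png',im[:,:,::-1])
# project points of the lever line for the target
"""
open('p6.py','w').write(s)
E
python3 p6.py
```

```text
box [557.9 -33.5] 15.5 res [-0.9 -2.9 -3.7  1.7  2.2  3.3  2.3 -2.2]
axis from box [578.8   3.4] button [ 620.3 -145.9]
ring fit [577.2   6.1  58.8] 52
post px [308.94915254  75.84745763] [305  72   9   9  59] (array([308.56321839,  76.35632184]), array([303,  72,  12,  10,  87], dtype=int32))
G [318.44047619  51.06547619] [465.2  55.9] blue [308.94915254  75.84745763] [305  72   9   9  59] [500.8  37.2]
yellow@50 [ 618.9 -143.1] @55 [ 617.9 -141.7]
box |t| 85.0 |g| 125.1 off -3.0 deg 1.4
ring |t| 82.4 |g| 122.5 off -3.9 deg 1.8
lever foot [array([525.5,  31.2]), array([488.1,  41.1])]
```

View pics/w7.png

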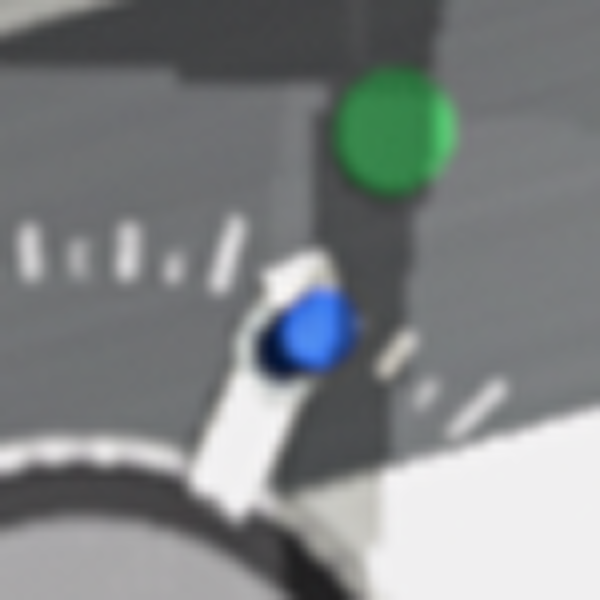

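The lever is now about 2° short, with an offset of 3–4 mm. One more fine push of about 2.3 mm should centre it.

Call:
step_arm(plan=[3.7,0.5,0,0,0,0,3.7,0.5,0,0,0,0,3.7,0.5,0.5,0,0,0,0,0,4,0,0,0,0,0,4,0,0,0])

```text
time_s: 13.12
ee_pos: [502.8, -14.0, 209.7]
ee_rot: [-180.0, 0.3, -179.9]
force: [-0.1, 0.3, -0.7]
gripper_width: 0.4
gripper_force: 0.0
```

Call:
step_arm(plan=[0,0,4,0,0,0,0,0,4,0,0,0,0,0,4,0,0,0,0,0,1.7,0,0,0,0,0,0,0,0,0])

```text
time_s: 13.53
ee_pos: [499.4, -14.0, 67.0]
ee_rot: [180.0, -0.7, -179.9]
force: [-0.3, 0.4, 0.1]
gripper_width: 0.3
gripper_force: 0.0
```

Call:
step_arm(plan=[0,0.8,0,0,0,0,0,0.8,0,0,0,0,0,0.8,0,0,0,0,0,0.5,0,0,0,0,0,0.4,0,0,0,0])

```text
time_s: 13.95
ee_pos: [505.5, 19.9, 72.6]
ee_rot: [180.0, 0.2, -179.9]
force: [0.8, 0.6, 0.9]
gripper_width: 0.4
gripper_force: 0.0
```

Call:
step_arm(plan=[0,0,0,0,0,0,0,0,0,0,0,0])

```text
time_s: 14.12
ee_pos: [505.0, 19.2, 71.7]
ee_rot: [-180.0, 0.1, -179.9]
force: [0.2, -0.4, -0.9]
gripper_width: 0.2
gripper_force: 0.0
```

Call:
step_arm(plan=[0,0.2,0,0,0,0,0,0.2,0,0,0,0,0,0,0,0,0,0,0,0,0,0,0,0])

```text
time_s: 14.45
ee_pos: [505.0, 22.7, 71.3]
ee_rot: [-180.0, 0.0, -179.9]
force: [0.9, -0.6, 0.2]
gripper_width: 0.3
gripper_force: 0.4
```

Call:
step_arm(plan=[0,-0.5,0,0,0,0,0,-2,0,0,0,0,0,-2.5,0,0,0,0,0,0,-4,0,0,0,0,0,-4,0,0,0])

```text
time_s: 14.87
ee_pos: [502.6, -28.3, 150.0]
ee_rot: [180.0, -0.4, 179.9]
force: [1.3, -1.0, -0.3]
gripper_width: 0.2
gripper_force: 0.0
```

Call:
step_arm(plan=[0,0,-4,0,0,0,-2,0,-3.5,0,0,0,-3,0,-2.8,0,0,0,-3,0,-2.8,0,0,0,-3.2,0,-1.2,0,0,0])

```text
time_s: 15.28
ee_pos: [618.5, -27.4, 299.2]
ee_rot: [-180.0, 0.4, -180.0]
force: [1.4, -0.9, 0.0]
gripper_width: 0.4
gripper_force: 0.0
```

Call:
step_arm(plan=[0,0,0,0,0,0,0,0,0,0,0,0,0,0,0,0,0,0])

```text
time_s: 15.53
ee_pos: [615.6, -27.2, 292.9]
ee_rot: [180.0, -0.2, -179.9]
force: [-0.4, -0.6, 0.0]
gripper_width: 0.4
gripper_force: 0.0
```

```bash
python3 - <<'E'
from g import *
import pickle
g=grab('wrist'); s=sensors.state();print(s['time_s'],s['ee_pos'])
pickle.dump(g,open('g6.pkl','wb'))
E
sed -i 's/w7.png/w8.png/' p6.py; python3 p6.py
```

```text
15.5833 [615.25462655 -27.1504138  292.92996548]
box [559.1 -31.5] 15.5 res [-0.7 -2.4 -3.3  1.3  2.1  2.9  1.9 -1.8]
axis from box [579.9   5.4] button [ 621.4 -143.9]
ring fit [577.1   5.9  58.7] 56
post px [308.625    75.40625] [305  71   8  10  64] (array([308.20224719,  75.98876404]), array([303,  71,  11,  10,  89], dtype=int32))
G [316.98148148  50.19753086] [465.1  56.1] blue [308.625    75.40625] [305  71   8  10  64] [501.3  38.9]
yellow@50 [ 618.9 -143.1] @55 [ 617.9 -141.6]
box |t| 85.5 |g| 125.5 off -1.6 deg 0.7
ring |t| 82.7 |g| 122.8 off -1.3 deg 0.6
lever foot [array([526.6,  33.4]), array([489. ,  43.3])]
```

View pics/w8.png

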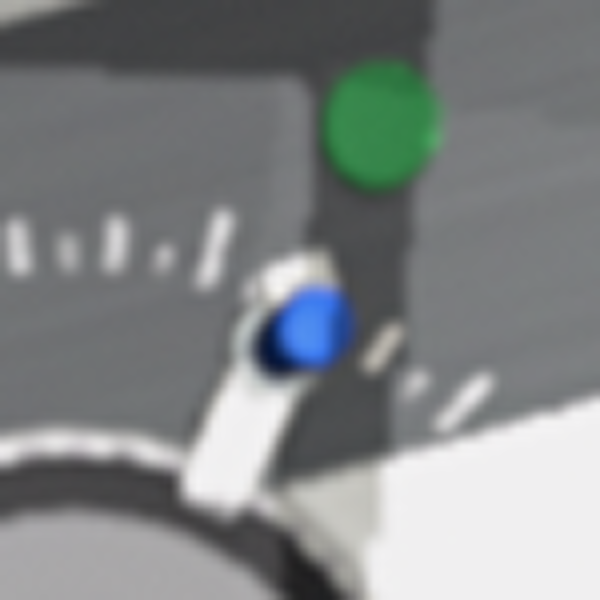

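The lever is now within about 2 mm of the green centre line. Next, the button at about (619.5, -144).

Call:
step_arm(plan=[-0.2,-3.9,0,0,0,0,-0.2,-3.9,0,0,0,0,0,-3.9,0.5,0,0,0,0,0,4,0,0,0,0,0,4,0,0,0])

```text
time_s: 16.0
ee_pos: [620.5, -146.6, 210.0]
ee_rot: [-179.9, 0.3, 179.9]
force: [-0.2, 0.6, -0.5]
gripper_width: 0.6
gripper_force: 0.0
```

Call:
step_arm(plan=[0,0,4,0,0,0,0,0,4,0,0,0,0,0,3,0,0,0,0,0,1,0,0,0,0,0,0,0,0,0])

```text
time_s: 16.42
ee_pos: [617.9, -143.3, 86.2]
ee_rot: [179.9, -0.4, -179.9]
force: [-0.4, 0.8, 0.2]
gripper_width: 0.4
gripper_force: 0.0
```

Call:
step_arm(plan=[0,0,0.2,0,0,0,0,0,0.2,0,0,0,0,0,0,0,0,0])

```text
time_s: 16.67
ee_pos: [622.1, -144.2, 87.3]
ee_rot: [-180.0, 0.2, -179.9]
force: [0.1, 1.1, 0.6]
gripper_width: 0.6
gripper_force: 0.0
```

Call:
step_arm(plan=[0.1,0,0.3,0,0,0,0,0,0.3,0,0,0,0,0,0.3,0,0,0,0,0,0.3,0,0,0])

```text
time_s: 17.0
ee_pos: [620.0, -144.0, 73.3]
ee_rot: [-180.0, 0.0, -179.9]
force: [0.5, -0.1, 0.5]
gripper_width: 0.6
gripper_force: 0.0
```

Call:
step_arm(plan=[0,0,0.2,0,0,0,0,0,0.2,0,0,0,0,0,0.2,0,0,0])

```text
time_s: 17.25
ee_pos: [619.9, -144.0, 67.1]
ee_rot: [180.0, -0.0, -179.9]
force: [0.4, 0.3, 1.3]
gripper_width: 0.3
gripper_force: 1.0
```

Call:
step_arm(plan=[0,0,0.2,0,0,0,0,0,0.2,0,0,0])

```text
time_s: 17.42
ee_pos: [619.9, -144.0, 63.4]
ee_rot: [180.0, -0.0, -179.9]
force: [-1.2, 0.6, 4.5]
gripper_width: 0.5
gripper_force: 2.1
```

Call:
step_arm(plan=[0,0,0.1,0,0,0,0,0,0.1,0,0,0])

```text
time_s: 17.58
ee_pos: [620.0, -144.0, 62.2]
ee_rot: [180.0, 0.0, -179.9]
force: [-4.2, 1.0, 12.1]
gripper_width: 0.4
gripper_force: 6.2
```

Call:
step_arm(plan=[0,0,0.05,0,0,0,0,0,0,0,0,0,0,0,0,0,0,0])

```text
time_s: 17.83
ee_pos: [619.9, -144.0, 62.2]
ee_rot: [-180.0, 0.0, -179.9]
force: [-3.1, 0.7, 10.3]
gripper_width: 0.4
gripper_force: 4.9
```

Call:
step_arm(plan=[0,0,-0.5,0,0,0,0,0,-1,0,0,0,0,0,-4,0,0,0,0,0,-4,0,0,0,0,0,-4,0,0,0])

```text
time_s: 18.25
ee_pos: [619.6, -143.9, 197.0]
ee_rot: [180.0, -0.1, -179.9]
force: [1.0, -0.2, 0.2]
gripper_width: 0.7
gripper_force: 0.0
```

Call:
step_arm(plan=[0,3.4,-4,0,0,0,0,4,-4,0,0,0,0,4,-2,0,0,0,0,0,0,0,0,0,0,0,0,0,0,0])

```text
time_s: 18.67
ee_pos: [620.4, -48.8, 277.4]
ee_rot: [-180.0, 0.2, -179.8]
force: [-1.2, 0.2, -0.6]
gripper_width: 0.6
gripper_force: 0.0
```

Call:
step_arm(plan=[0,0,0,0,0,0,0,0,0,0,0,0])

```text
time_s: 18.83
ee_pos: [619.3, -51.2, 274.2]
ee_rot: [-180.0, -0.1, -180.0]
force: [-1.0, -0.8, -0.9]
gripper_width: 0.5
gripper_force: 0.0
```

```bash
python3 - <<'E'
from g import *
import pickle
g=grab('wrist'); s=sensors.state();print(s['time_s'],s['ee_pos'])
pickle.dump(g,open('g6.pkl','wb'))
cv2.imwrite('pics/w9.png',cv2.resize(g['img'][0:225,120:420],(800,600),interpolation=2)[:,:,::-1])
E
sed -i 's/w8.png/w10.png/' p6.py; python3 p6.py
```

```text
18.8833 [619.36440632 -51.35728543 274.12786694]
box [562.3 -55.4] 15.5 res [ -3.3 -10.5  -9.6   7.    4.7  10.9   8.2  -7.4]
axis from box [583.2 -18.5] button [ 624.6 -167.9]
ring fit [577.    6.3  59.1] 35Traceback (most recent call last):
  File "p6.py", line 22, in <module>
    c2,st2,p2=blob(f,105,130,(290,60,325,90),vmin=150);print('post px',c2,st2,blob(f,105,130,(290,60,325,90),vmin=40)[:2])
              ~~~~^^^^^^^^^^^^^^^^^^^^^^^^^^^^^^^^^^^^
  File "g.py", line 6, in blob
    i=1+np.argmax(st[1:,4]); return c[i],st[i],np.argwhere(l==i)[:,::-1]
        ~~~~~~~~~^^^^^^^^^^
    return _wrapfunc(a, 'argmax', axis=axis, out=out, **kwds)
    return bound(*args, **kwds)
ValueError: attempt to get argmax of an empty sequence
```

View pics/w9.png

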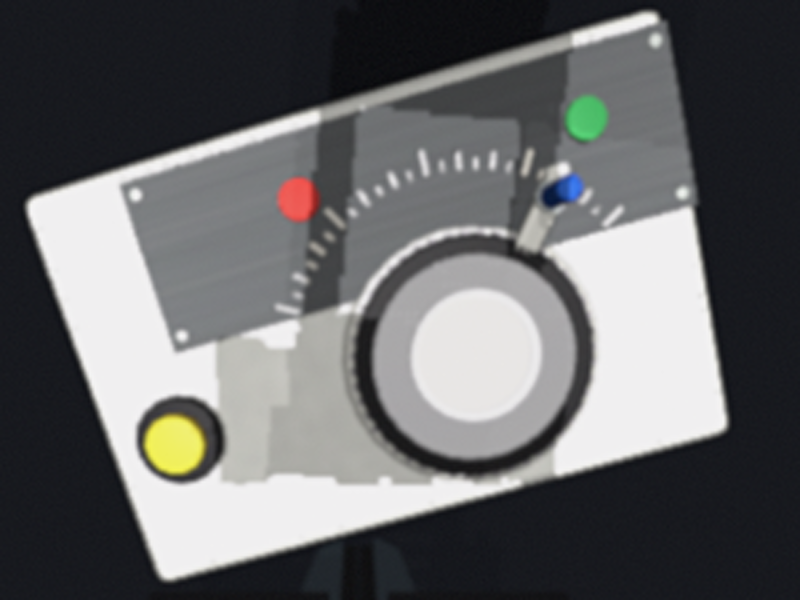

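The final picture shows the lever tip at (562,172) in line with the ring centre (475,354) and green (587,118). The yellow button is up at (175,445), the dish is centred, and the arm is clear. Handing in.

```bash
python3 -c "
from h import *
print(env.job_done())"
```

```text
the job is handed in; nothing more can be done
None
```

I pushed the lever to within about 2 mm of the green magnet's centre line, pressed the lamp button to its stop and saw it spring back up, moved clear, and handed the job in at about 19 s; no verdict came back.

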